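Hold a fused test strip in the strain viewer

TASK

Check a fused glass test strip for strain: slide the dust cover on top of the grey strain viewer fully aside, take from the wooden block the one glass strip that has been ground narrow enough to fit the viewer's slot, and lower it upright, round fused disc downwards, through the slot until the disc is in the middle of the round front window. Finish while still holding the strip there in the gripper, hanging free above the viewer's floor and not jammed in the slot; leave the two wider strips standing in the block and do not knock the timer or the two small jars about.

Things in the scene. Friction and masses are not known exactly. Their poses are not given: they have to be found in the camera images.
- viewer: Strain viewer: fixed grey metal box, aluminium top plate 118 (x) x 190 (y) mm, top surface 117 mm above the table. Origin: centre of its underside, yaw varies. Its -x side is the front, with a round black-rimmed window (44 mm across, centre 64 mm up, at y = -35 mm). Inside it is open down to a floor at 13 mm. Two rails 8 mm high on top, at x = 23 to 33 mm and -23 to -33 mm, guide the cover.
- slot_mouth (a point): Centre of the slot through the 12 mm thick top plate, at the top surface (117 mm above the table), at the viewer's own (0, -35 mm), right behind the window. Axes as the viewer's: x across the slot (12 mm wide), y along it (40 mm long), z up. Upper edge chamfered 2.5 mm.
- viewer_focus (a point): Point inside the viewer on the slot's vertical axis, at the height of the window's centre: 64 mm above the table, 53 mm below slot_mouth. Axes as the viewer's.
- cover (a joint): Dust cover, a steel plate 48 x 56 x 4 mm sliding on the viewer's top along the viewer's own +y. 0 m: right over the slot; 0.060 m: at its end stop, slot quite free (it starts nearly closed). It stays where it is left; it takes about 1.5 N to slide.
- cover_knob (a point): Centre of the top of the cover's black upright knob, which is 17 mm in diameter and stands 22 mm above the cover plate; its top is 143 mm above the table. Moves with the cover. Axes as the viewer's.
- rack: Hardwood block 216 (x) x 66 (y) x 34 mm, fixed on the table; origin at the centre of its underside, yaw varies. Three saw kerfs at its own x = -70, 0 and +70 mm run right across it in y: 13 mm wide, 24 mm deep (floor 10 mm above the table). One glass strip stands in each; which is where varies. Obstacle: to its left a grey kiln, 0.34 m high, always fills world x 0.40-0.84, y 0.38-0.77 m.
- strip_fit: Clear glass strip 10 (x) x 38 (y) x 150 (z) mm, about 0.15 kg, upright in a kerf: the ground one, 2 mm smaller than the slot both ways. Origin: centre of its lower end. The upper 30 mm is white (sandblasted grip end); a flush amber disc 16 mm across is fused in near the lower end. All three strips look alike but for their width.
- strip_fit_disc (a point): Centre of the fused disc of the 38 mm strip, 30 mm above the middle of its lower end.
- strip_wide: As strip_fit, but 47 mm wide: does not go through the slot. Origin at the centre of its lower end.
- strip_widest: As strip_fit, but 54 mm wide: does not go through the slot. Origin at the centre of its lower end.
- timer: White round bench timer, about 42 x 64 x 66 mm, standing loose on the table; bystander. Origin under its centre.
- frit_jar_a: Small closed jar with a white lid and orange-brown filling, 50 mm in diameter, 49 mm high, loose; bystander. Origin under its centre.
- frit_jar_b: Small closed jar with a white lid and teal filling, 50 mm in diameter, 49 mm high, loose; bystander. Origin under its centre.
Mind the look-alikes: they are no part of the job. What is shaped like the strip_wide but yellow is not meant.

How it is judged (in metres and radians):
On the way, in this order (a step that is already met when the one before it is completed fails the run):
1. the dust cover is slid aside (more than 52 of its 60 mm) (value of joint cover above 0.052 m), for 0.2 s.
2. the narrow strip, upright and held in the fingers, has entered the slot: its lower end is more than 5 mm below the top surface on the slot's axis (z of strip_fit in the frame of slot_mouth below -0.005 m and horizontal distance between strip_fit and slot_mouth below 0.006 m and angle between strip_fit's own z axis and vertical below 0.12 rad and contact force between the fingers and strip_fit above 2 N), for 0.1 s.
At the end, for the whole second after the job is handed in: Cover over 50 mm open; 38 mm strip still, held by the fingers (over 2 N), upright (0.08 rad), along the slot (0.10 rad), disc within 10 mm of the window's middle (so clear of the floor), under 15 N on the viewer; both wider strips upright (0.2 rad) in the block with feet on the kerf floor (value of joint cover above 0.05 m and distance between strip_fit_disc and viewer_focus below 0.01 m and angle between strip_fit's own z axis and vertical below 0.08 rad and angle between the y axis of strip_fit and the y axis of viewer, either way round below 0.1 rad and contact force between the fingers and strip_fit above 2 N and contact force between strip_fit and viewer below 15 N and linear speed of strip_fit below 0.02 m/s and angle between each of strip_wide, strip_widest's own z axis and vertical below 0.2 rad and height (world z) of strip_wide between 0.006 and 0.02 m and height (world z) of strip_widest between 0.006 and 0.02 m and horizontal distance between each of strip_wide, strip_widest and rack below 0.085 m); the arm keeps its last pose, push and grip.
It fails at once if the glass strip is forced against the viewer or cover with more than 45 N (contact force between strip_fit and viewer above 45 N).
It fails at once if the timer or a jar is knocked more than 30 mm from its place (distance of any of timer, frit_jar_a, frit_jar_b from where it was at the start of the episode above 0.03 m).
It also fails if it takes over 64 s, if anything falls off the work surface, if the arm or the gripper's body presses on something with over 40 N, if the wrist force passes 120 N, or if a joint passes its speed limit or range.

ROBOT

A 6-joint arm with a two-finger parallel gripper is mounted at the origin on the work surface; the furniture and walls round the work are solid. World frame = base frame: x ahead of the robot, y to its left, z up, the work surface at z = 0. Lengths are in mm, angles in rad, forces in N, time in s.
With the tool pointing down it reaches from about 300 to 825 mm from the base axis. Payload 5.4 kg.
Tool frame: the origin (TCP) lies between the finger pads; the fingertips stand 22 mm ahead of it and the grasp point (between the pads) lies 3 mm ahead of it; z points along the fingers, y is the direction in which the jaws open and shut (so a half turn about z gives the same grasp; the last joint's range is limited). The gripper opens to 92 mm and grips with 3 to 60 N. Pads are 20 mm wide; open, the fingers measure 128 mm over their backs; the gripper's body (75 mm by 189 mm) begins 69 mm behind the grasp point.
Start: joints at [1.044, 0.158, 1.597, -0, 1.386, -0.21], TCP at [179.138, 546.366, 236.601] pointing down, gripper open.
Joint ranges: [-2.91, 2.91], [-0.94, 2.29], [0.18, 2.7], [-1.29, 4.43], [0.17, 2.64], [-3, 3]. Speed limits (rad/s): [2.57, 2.57, 3.14, 3.14, 3.14, 3.14].

INTERFACE

Orientations are given as a 3x3 rotation matrix whose columns are the frame's x, y, z axes.
In Python, from plant import robot, viewer, ticket gives the robot as it stands.
- The arm moves only by the tool jog_arm, never from a script. Its argument "plan" is a list of rows, each an object with "offset": the shift along the tool's x, y, z in units of 10 cm (1.0 is 10 cm), a list of three; "dr": the turn, a rotation vector about the tool's x, y, z in units of 5 degrees (1.0 is 5 degrees), a list of three. In form: [{"offset": [tx, ty, tz], "dr": [rx, ry, rz]}, ...]. A call has 1 to 20 rows; each row shifts and turns the commanded pose from where the row before left it, along the tool's axes as they then stand; what a row does not reach is not made up. A row lasts 1/12 s, in which the tool goes at most 41.7 mm and 7.16 degrees, less where a joint would pass 70% of its speed; a pose out of reach is approached as far as the arm can. A call with a number of a shift or a turn outside -1 to 1 is refused whole. A call with a gripper value outside its range is refused whole. "gripper" is the opening in per cent of the stroke, from 0 (shut) to 100 (fully open), set as the call begins (left out, the last holds). The fingers move at their own pace and stop on an object; the grip force is fixed at half the most. Time passes only in rows, so rows that do not move let the fingers close. It gives the time, the measured TCP pose, the force and the opening at its end, in the units of the state.
- robot.get_state(): the state, without advancing time (a new reading comes with each control period).
- viewer.grab_frame(name): name is "scene" or "side" or "wrist"; returns a dict with "pixels" (384x512x3 uint8, red, green, blue), "range_z" (384x512 float32, mm along the optical axis (not along the pixel's ray), 0 where there is no reading), "mtx" (3x3 intrinsics, pixels), "k1" (the pictures are not rectified: a ray, as slopes to the right and down, at radius r is drawn at 1 + k1 r^2 times it, then the intrinsics apply), "R" (3x3) and "t" (3): a world point X has camera coordinates R X + t; the wrist camera has in their place "T_tool_cam" (4x4, takes a point from camera to tool coordinates, whose origin is the TCP and whose axes are the flange's). Camera axes: x right, y down, z forward; pixel columns grow to the right and rows downward; lengths in mm; the calibration is good to about 2 mm. A picture is of the moment at which its call begins: read the wrist's pose just before it.
- ticket.hand_in(): hands the job in, once; it reports no verdict.
The state is a dict: "t": time; "joint_pos": joint angles; "qvel": joint speeds; "joint_efforts": joint torques, N m; "position": TCP position; "eef_rot": TCP orientation; "ft_force": force on the tool from outside, world axes, zero at the start; "wrist_torque": the same for the moment, N m; "opening": finger opening in mm.
Only numpy, scipy, OpenCV 4.12 (cv2) and the standard library are available. Lean on these libraries where they do the work, as an engineer would, in place of code of your own. Each camera call takes 0.05 s, during which the arm holds its last target. There are 200 camera calls.

## Working session

There is one attempt and no reset: what is moved stays moved. The work goes in short steps, Python scripts to look and compute and a tool call to move; the robot and the scene stay as the last step left them, time stands still between calls to the robot, and variables do not carry over. Pictures are saved under pics/ and viewed, about 8 in all and at most 12, crops included, and the job is handed in when it is done.

Besides the shell and the picture viewer there is one more tool, called after "Request:" by a JSON object that holds its "fn" and its "kwargs", one argument or row to a line. jog_arm: Moves the arm, as the interface text tells. Shifts and turns lie within -1 to 1; 1 stands for 10 cm of shift or 5 degrees of turn. Its arguments: {"type":"object","properties":{"plan":{"type":"array","items":{"type":"object","properties":{"offset":{"type":"array","items":{"type":"number","minimum":-1,"maximum":1}},"dr":{"type":"array","items":{"type":"number","minimum":-1,"maximum":1}}}}},"gripper":{"type":"number"}},"required":["plan"]}

```bash
mkdir -p pics; cat > h.py <<'E'
import numpy as np, cv2
from plant import robot, viewer, ticket
def grab(n):
    s=robot.get_state(); f=viewer.grab_frame(n); f['s']=s
    if n=='wrist':
        T=np.array(f['T_tool_cam']); Rt=np.array(s['eef_rot']); 
        Rc=Rt@T[:3,:3]; c=Rt@T[:3,3]+np.array(s['position'])
    else:
        Rc=np.array(f['R']).T; c=-Rc@np.array(f['t'])
    f['Rc']=Rc; f['c']=c; return f
def slopes(f,uv):
    K=np.array(f['mtx']); uv=np.atleast_2d(np.array(uv,float))
    d=np.c_[(uv[:,0]-K[0,2])/K[0,0],(uv[:,1]-K[1,2])/K[1,1]]; u=d.copy()
    for _ in range(20): u=d/(1+f['k1']*(u**2).sum(1,keepdims=True))
    return np.c_[u,np.ones(len(u))]
def plane(f,uv,z):
    r=slopes(f,uv)@f['Rc'].T
    return f['c']+r*((z-f['c'][2])/r[:,2])[:,None]
def cloud(f):
    h,w=f['range_z'].shape; v,u=np.mgrid[:h,:w]
    r=slopes(f,np.c_[u.ravel(),v.ravel()])
    P=f['c']+(r*f['range_z'].ravel()[:,None])@f['Rc'].T
    P[f['range_z'].ravel()==0]=np.nan
    return P.reshape(h,w,3)
def project(f,X):
    X=(np.atleast_2d(X)-f['c'])@f['Rc']; s=X[:,:2]/X[:,2:]
    s=s*(1+f['k1']*(s**2).sum(1,keepdims=True)); K=np.array(f['mtx'])
    return np.c_[K[0,0]*s[:,0]+K[0,2],K[1,1]*s[:,1]+K[1,2]]
def save(f,name): cv2.imwrite('pics/'+name,cv2.cvtColor(f['pixels'],cv2.COLOR_RGB2BGR))
E
python3 - <<'E'
from h import *
s=robot.get_state(); print({k:np.round(v,3).tolist() for k,v in s.items()})
for n in ('scene','side','wrist'):
    f=grab(n); save(f,n+'0.png'); print(n,f['c'].round(),f['Rc'].round(2).tolist(),np.round(f['mtx'],0).tolist(),f['k1'])
a=cv2.imread('pics/scene0.png');b=cv2.imread('pics/side0.png')
cv2.imwrite('pics/both0.png',cv2.resize(np.vstack([a,b]),(800,1200))[:600] if 0 else np.vstack([a,b])[:768])
E
```

```text
{'t': 0.0, 'joint_pos': [1.044, 0.159, 1.598, -0.0, 1.386, -0.21], 'qvel': [0.0, 0.001, 0.001, 0.0, -0.001, -0.0], 'joint_efforts': [0.0, -38.558, -32.211, 0.07, 0.038, -0.0], 'position': [178.859, 545.881, 235.659], 'eef_rot': [[-0.95, 0.311, -0.001], [0.312, 0.95, -0.002], [0.0, -0.002, -1.0]], 'ft_force': [-0.078, -0.121, -0.596], 'wrist_torque': [-0.007, 0.05, -0.034], 'opening': 91.812}
scene [ 102. -637.  789.] [[0.8, -0.4, 0.45], [-0.6, -0.54, 0.59], [0.0, -0.74, -0.67]] [[395.0, 0.0, 262.0], [0.0, 395.0, 191.0], [0.0, 0.0, 1.0]] 0.008067252364415202
side [ 715. -689. 1341.] [[0.99, 0.13, -0.08], [0.15, -0.87, 0.48], [-0.01, -0.48, -0.88]] [[453.0, 0.0, 251.0], [0.0, 453.0, 196.0], [0.0, 0.0, 1.0]] -0.07649421068106084
wrist [113. 567. 383.] [[0.31, 0.92, 0.23], [0.95, -0.3, -0.08], [-0.0, 0.25, -0.97]] [[330.0, 0.0, 252.0], [0.0, 330.0, 188.0], [0.0, 0.0, 1.0]] -0.0296689593020768
```

View pics/scene0.png

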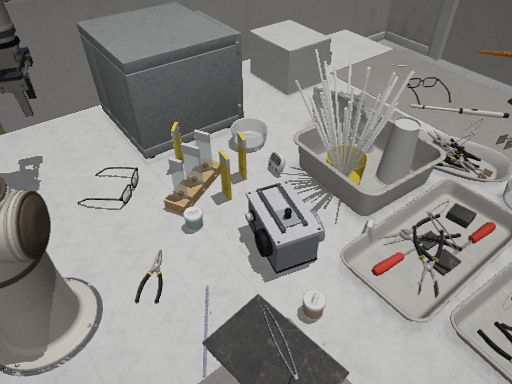

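View pics/side0.png

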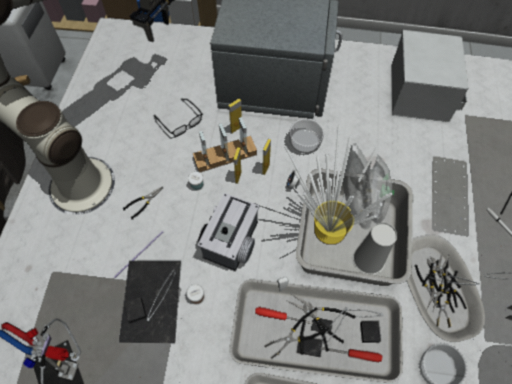

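The scene view shows the rack at about (195,185), yellow decoys at (176,140), (225,175) and (241,155), the viewer at (285,225), and the jars at (193,218) and (314,303). In the side view the rack is at about (225,155) and the viewer at (228,230).

```bash
python3 - <<'E'
from h import *
out=[]
for n,(x0,y0,w,h) in (('scene',(150,115,190,165)),('side',(175,90,150,190))):
    f=grab(n); np.savez(f'{n}.npz',**{k:v for k,v in f.items() if k!='s'})
    c=f['pixels'][y0:y0+h,x0:x0+w,::-1]; s=min(400/w,500/h)
    out.append(cv2.copyMakeBorder(cv2.resize(c,None,fx=s,fy=s,interpolation=2),0,520-int(h*s),0,400-int(w*s),0)[:518,:400])
    P=cloud(f); px=f['pixels'].astype(int)
    # top plate points
    z=P[...,2]; m=(abs(z-117)<4)&(P[...,0]>350)&(P[...,0]<700)&(P[...,1]>-250)&(P[...,1]<300)
    q=P[m]; print(n,'plate',len(q),cv2.minAreaRect(q[:,:2].astype(np.float32)),np.median(q[:,2]))
    m=(z>136)&(z<148)&(P[...,0]>350)&(P[...,0]<650)&(P[...,1]>-200)&(P[...,1]<100); q=P[m];print('knob',len(q),np.median(q,0).round(1))
    hsv=cv2.cvtColor(f['pixels'],cv2.COLOR_RGB2HSV)
    m=((hsv[...,0]>18)&(hsv[...,0]<32)&(hsv[...,1]>150)&(hsv[...,2]>90)).astype(np.uint8)
    k,l,st,ce=cv2.connectedComponentsWithStats(m)
    for i in range(1,k):
        if st[i,4]>40:
            q=P[l==i]; q=q[~np.isnan(q[:,0])]; print('yel',ce[i].round(),st[i,4],np.nanpercentile(q,[3,50,97],axis=0).round().tolist())
cv2.imwrite('pics/crop1.png',np.hstack(out))
E
```

```text
scene plate 2361 ((516.4054565429688, 31.46392822265625), (225.9345703125, 536.51953125), 0.9570571184158325) 115.9866913629204
knob 59 [ 537.2 -152.7  141.8]
yel [178. 147.] 135 [[478.0, 289.0, 31.0], [490.0, 299.0, 78.0], [507.0, 318.0, 114.0]]
yel [242. 161.] 190 [[614.0, 129.0, 8.0], [619.0, 135.0, 65.0], [623.0, 163.0, 113.0]]
yel [226. 180.] 259 [[528.0, 81.0, 8.0], [530.0, 93.0, 66.0], [535.0, 123.0, 115.0]]
yel [357. 174.] 157 [[830.0, -107.0, 22.0], [850.0, -102.0, 61.0], [877.0, -97.0, 88.0]]
side plate 1542 ((514.013916015625, 31.77044677734375), (532.6207275390625, 232.7370147705078), 88.15129089355469) 117.96658871613465
knob 37 [ 541.5 -154.5  142.8]
yel [235. 116.] 92 [[485.0, 294.0, 47.0], [495.0, 305.0, 86.0], [506.0, 322.0, 114.0]]
yel [329. 234.] 364 [[812.0, -107.0, 5.0], [856.0, -94.0, 41.0], [907.0, -37.0, 93.0]]
```

View pics/crop1.png

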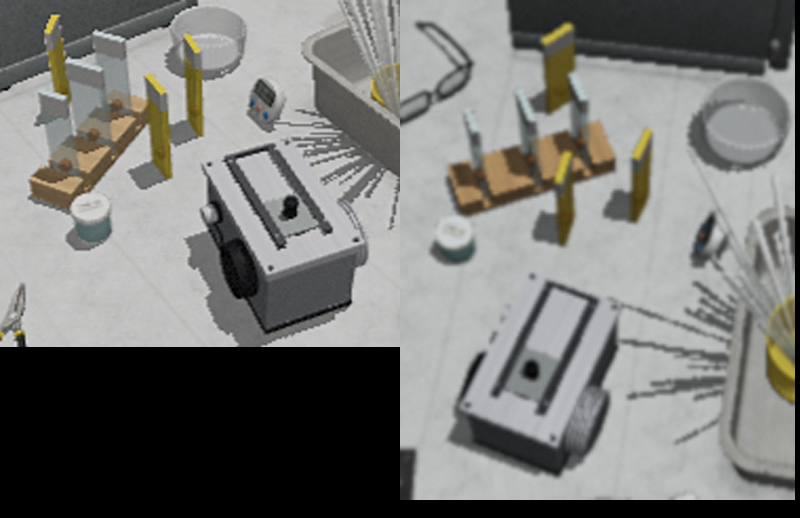

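The crop shows three glass strips in the kerfs (the near-left one looks narrowest), yellow decoys beside the rack, the cover over the slot with its knob towards the camera, and the window at front left.

```bash
python3 - <<'E'
from h import *
for n in ('scene','side'):
    f=dict(np.load(f'{n}.npz')); P=cloud(f); z=P[...,2]; x=P[...,0]; y=P[...,1]
    print(n)
    m=((abs(z-117)<5)&(x>430)&(x<680)&(y>-240)&(y<60)).astype(np.uint8)
    m=cv2.morphologyEx(m,cv2.MORPH_CLOSE,np.ones((9,9)))
    k,l,st,ce=cv2.connectedComponentsWithStats(m); i=1+st[1:,4].argmax()
    cs,_=cv2.findContours((l==i).astype(np.uint8),cv2.RETR_EXTERNAL,cv2.CHAIN_APPROX_NONE)
    q=plane(f,cs[0][:,0,:],117)[:,:2].astype(np.float32); print('plate',cv2.minAreaRect(q))
    r=f['pixels'].astype(int); dark=(r.sum(2)<150)&(abs(z-142)<8)&(x>430)&(x<680)&(y>-240)&(y<60)
    v,u=np.nonzero(dark); print('knobpx',len(u),u.mean(),v.mean(),plane(f,[[u.mean(),v.mean()]],140))
    hsv=cv2.cvtColor(f['pixels'],cv2.COLOR_RGB2HSV)
    m=(hsv[...,0]>5)&(hsv[...,0]<20)&(hsv[...,1]>80)&(abs(z-34)<6)&(x>300)&(x<650)&(y>100)&(y<350)
    q=P[m][:,:2].astype(np.float32); print('rack',len(q),cv2.minAreaRect(q))
    m=((z>128)&(z<170)&(x>300)&(x<680)&(y>60)&(y<375)&(hsv[...,1]<70)).astype(np.uint8)
    k,l,st,ce=cv2.connectedComponentsWithStats(m)
    for i in range(1,k):
        if st[i,4]>15:
            q=P[l==i]; d=np.linalg.svd(q[:,:2]-q[:,:2].mean(0),full_matrices=False)[2][0]
            t=(q[:,:2]-q[:,:2].mean(0))@d
            print('strip',ce[i].round(),st[i].tolist(),q.mean(0).round(1),'dir',d.round(2),'w',np.ptp(t).round(1),np.percentile(t,[3,97]).round(1),'z',q[:,2].max().round())
E
```

```text
scene
plate ((547.6130981445312, -131.3353271484375), (193.564208984375, 119.56494140625), 75.98131561279297)
knobpx 32 287.78125 211.375 [[ 540.85972406 -159.11488814  140.        ]]
rack 538 ((474.86083984375, 180.4072265625), (215.5393524169922, 63.863101959228516), 26.817049026489258)
strip [174. 131.] [171, 124, 7, 13, 40] [487.8 299.8 136.7] dir [-0.76 -0.65] w 43.5 [-25.6  13.9] z 145.0
strip [202. 136.] [194, 129, 16, 15, 167] [533.2 217.8 146. ] dir [ 0.51 -0.86] w 48.3 [-24.5  21.5] z 161.0
strip [241. 140.] [237, 133, 9, 13, 45] [619.9 144.7 137.7] dir [-0.1  -0.99] w 45.8 [-28.7  14.9] z 149.0
strip [190. 150.] [180, 142, 20, 16, 201] [474.1 179.7 146.4] dir [ 0.5  -0.87] w 54.3 [-27.6  24.4] z 162.0
strip [223. 159.] [218, 150, 12, 15, 56] [530.8  99.9 137.6] dir [-0.01 -1.  ] w 48.2 [-26.2  19.1] z 150.0
strip [175. 164.] [168, 157, 15, 15, 155] [412.3 147.3 146.8] dir [ 0.51 -0.86] w 41.8 [-20.1  16.9] z 161.0
side
plate ((558.7362060546875, -131.77391052246094), (193.48976135253906, 138.43438720703125), 76.32677459716797)
knobpx 23 224.30434782608697 229.82608695652175 [[ 543.09434946 -157.05784395  140.        ]]
rack 642 ((474.85626220703125, 183.27825927734375), (214.9627685546875, 68.10565948486328), 29.1905574798584)
strip [235. 106.] [229, 102, 12, 9, 40] [494.5 306.3 136.8] dir [-0.7  -0.71] w 46.6 [-23.9  21.2] z 147.0
strip [242. 125.] [239, 117, 7, 17, 70] [535.9 216.2 154.7] dir [ 0.47 -0.88] w 51.3 [-25.6  19.5] z 167.0
strip [222. 132.] [219, 123, 8, 19, 78] [477.  178.3 154.3] dir [ 0.51 -0.86] w 58.8 [-29.6  22.2] z 165.0
strip [202. 138.] [199, 131, 7, 16, 59] [415.4 146.  152.8] dir [ 0.51 -0.86] w 39.3 [-21.6  14.5] z 166.0
strip [266. 150.] [263, 142, 8, 13, 23] [625.4 142.9 137.4] dir [-0.34 -0.94] w 45.3 [-30.1  14.1] z 149.0
```

The strip widths come out at about 40 mm at (413,148), 54 mm in the middle and 47 mm at the far end. So the narrow strip is in the nearest kerf. The viewer is at about (548,-131) with yaw -14°. I'll turn the tool, then move over the viewer for a close look.

Request:
{"fn": "jog_arm", "kwargs": {
  "plan": [
    {"dr": [0,0,1]},
    {"dr": [0,0,1]},
    {"dr": [0,0,1]},
    {"dr": [0,0,1]},
    {"dr": [0,0,1]},
    {"dr": [0,0,1]},
    {"dr": [0,0,1]},
    {"dr": [0,0,1]},
    {"dr": [0,0,1]},
    {"dr": [0,0,1]},
    {"dr": [0,0,1]},
    {"dr": [0,0,1]},
    {"dr": [0,0,1]},
    {"dr": [0,0,1]},
    {"dr": [0,0,1]},
    {"dr": [0,0,1]},
    {"dr": [0,0,1]},
    {"dr": [0,0,0.2]}
  ],
  "gripper": 0
}}

```text
invalid input
```

Request:
{"fn": "jog_arm", "kwargs": {
  "plan": [
    {"offset": [-0.32,0.26,0]},
    {"offset": [-0.32,0.26,0]},
    {"offset": [-0.32,0.26,0]},
    {"offset": [-0.32,0.26,0]},
    {"offset": [-0.32,0.26,0]},
    {"offset": [-0.32,0.26,0]},
    {"offset": [-0.32,0.26,0]},
    {"offset": [-0.32,0.26,0]},
    {"offset": [-0.32,0.26,0]},
    {"offset": [-0.32,0.26,0]},
    {"offset": [-0.32,0.26,0]},
    {"offset": [-0.32,0.26,0]},
    {"offset": [-0.32,0.26,0]},
    {"offset": [-0.32,0.26,0]},
    {"offset": [-0.32,0.26,0]},
    {"offset": [-0.32,0.26,0]},
    {"offset": [-0.32,0.26,0]},
    {"offset": [-0.32,0.26,0]},
    {"offset": [-0.32,0.26,0]},
    {"offset": [-0.32,0.26,0]}
  ]
}}

```text
invalid input
```

```bash
cat > v.py <<'E'
from h import *
import sys
def viewerpose(f,show=None):
    P=cloud(f); z=P[...,2]
    m=(abs(z-117)<7).astype(np.uint8); m=cv2.morphologyEx(m,cv2.MORPH_CLOSE,np.ones((15,15)))
    k,l,st,ce=cv2.connectedComponentsWithStats(m); i=1+st[1:,4].argmax(); print(st[i])
    cs,_=cv2.findContours((l==i).astype(np.uint8),cv2.RETR_EXTERNAL,cv2.CHAIN_APPROX_NONE)
    q=plane(f,cs[0][:,0,:],117)[:,:2].astype(np.float32); print('plate',cv2.minAreaRect(q),'z',np.median(z[(l==i)&(abs(z-117)<7)]))
    d=(f['pixels'].astype(int).sum(2)<150)&(abs(z-143)<6); v,u=np.nonzero(d)
    if len(u): print('knob',len(u),u.mean(),v.mean(),plane(f,[[u.mean(),v.mean()]],143).round(1),np.nanmedian(P[d],0).round(1))
E
python3 - <<'E'
from v import *
f=grab('wrist'); save(f,'w1.png'); print(f['s']['t'],f['s']['position'],f['s']['eef_rot']); viewerpose(f)
np.savez('w1.npz',**{k:v for k,v in f.items() if k!='s'})
E
```

```text
0.25 [178.99819616 546.13952609 236.14951826] [[-9.50232892e-01  3.11540134e-01 -4.43633733e-04]
 [ 3.11540388e-01  9.50232635e-01 -7.24767736e-04]
 [ 1.95761014e-04 -8.26907967e-04 -9.99999639e-01]]Traceback (most recent call last):
  File "<stdin>", line 2, in <module>
  File "v.py", line 6, in viewerpose
    k,l,st,ce=cv2.connectedComponentsWithStats(m); i=1+st[1:,4].argmax(); print(st[i])
                                                       ~~~~~~~~~~~~~~~^^
ValueError: attempt to get argmax of an empty sequence
```

View pics/w1.png

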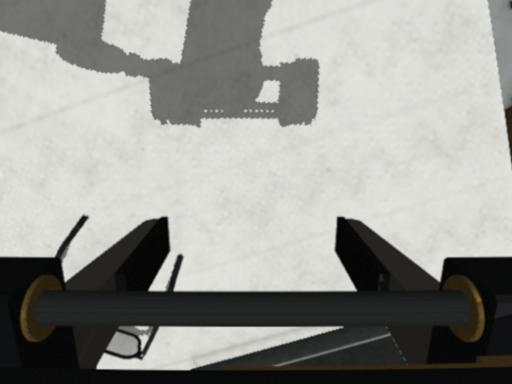

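The moves were refused, so this wrist picture shows only the table and fingers at the start pose. Rows apparently need both "offset" and "dr".

Request:
{"fn": "jog_arm", "kwargs": {
  "plan": [
    {"offset": [0,0,0],"dr": [0,0,1]},
    {"offset": [0,0,0],"dr": [0,0,1]},
    {"offset": [0,0,0],"dr": [0,0,1]},
    {"offset": [0,0,0],"dr": [0,0,1]},
    {"offset": [0,0,0],"dr": [0,0,1]},
    {"offset": [0,0,0],"dr": [0,0,1]},
    {"offset": [0,0,0],"dr": [0,0,1]},
    {"offset": [0,0,0],"dr": [0,0,1]},
    {"offset": [0,0,0],"dr": [0,0,1]},
    {"offset": [0,0,0],"dr": [0,0,1]},
    {"offset": [0,0,0],"dr": [0,0,1]},
    {"offset": [0,0,0],"dr": [0,0,1]},
    {"offset": [0,0,0],"dr": [0,0,1]},
    {"offset": [0,0,0],"dr": [0,0,1]},
    {"offset": [0,0,0],"dr": [0,0,1]},
    {"offset": [0,0,0],"dr": [0,0,1]},
    {"offset": [0,0,0],"dr": [0,0,1]},
    {"offset": [0,0,0],"dr": [0,0,0.2]}
  ],
  "gripper": 0
}}

```text
t: 1.8
position: [179.1, 546.3, 236.5]
eef_rot: [[0.247, 0.969, -0.0], [0.969, -0.247, -0.0], [-0.0, -0.0, -1.0]]
ft_force: [-0.1, 0.4, -1.0]
opening: 0.5
```

Request:
{"fn": "jog_arm", "kwargs": {
  "plan": [
    {"offset": [-0.32,0.26,0],"dr": [0,0,0]},
    {"offset": [-0.32,0.26,0],"dr": [0,0,0]},
    {"offset": [-0.32,0.26,0],"dr": [0,0,0]},
    {"offset": [-0.32,0.26,0],"dr": [0,0,0]},
    {"offset": [-0.32,0.26,0],"dr": [0,0,0]},
    {"offset": [-0.32,0.26,0],"dr": [0,0,0]},
    {"offset": [-0.32,0.26,0],"dr": [0,0,0]},
    {"offset": [-0.32,0.26,0],"dr": [0,0,0]},
    {"offset": [-0.32,0.26,0],"dr": [0,0,0]},
    {"offset": [-0.32,0.26,0],"dr": [0,0,0]},
    {"offset": [-0.32,0.26,0],"dr": [0,0,0]},
    {"offset": [-0.32,0.26,0],"dr": [0,0,0]},
    {"offset": [-0.32,0.26,0],"dr": [0,0,0]},
    {"offset": [-0.32,0.26,0],"dr": [0,0,0]},
    {"offset": [-0.32,0.26,0],"dr": [0,0,0]},
    {"offset": [-0.32,0.26,0],"dr": [0,0,0]},
    {"offset": [-0.32,0.26,0],"dr": [0,0,0]},
    {"offset": [-0.32,0.26,0],"dr": [0,0,0]},
    {"offset": [-0.32,0.26,0],"dr": [0,0,0]},
    {"offset": [-0.32,0.26,0],"dr": [0,0,0]}
  ]
}}

```text
t: 3.47
position: [527.3, -203.5, 236.5]
eef_rot: [[0.243, 0.97, 0.0], [0.97, -0.243, 0.0], [0.0, 0.0, -1.0]]
ft_force: [0.5, -0.2, 0.3]
opening: 0.5
```

```bash

python3 - <<'E'
from v import *
f=grab('wrist'); save(f,'w1.png'); print(f['s']['t'],f['s']['position'],np.abs(f['s']['qvel']).max()); viewerpose(f)
np.savez('w1.npz',**{k:v for k,v in f.items() if k!='s'})
E
```

```text
3.4667 [ 527.34823458 -203.49504643  236.48690114] 0.9824353174891274
[  178     0   161   210 31055]
plate ((547.3295288085938, -143.7495574951172), (160.86480712890625, 118.15026092529297), 75.9661636352539) z 116.3721371701647
knob 310 259.16129032258067 132.16129032258064 [[ 544.4 -157.4  143. ]] [ 544.4 -157.4  142.5]
```

View pics/w1.png

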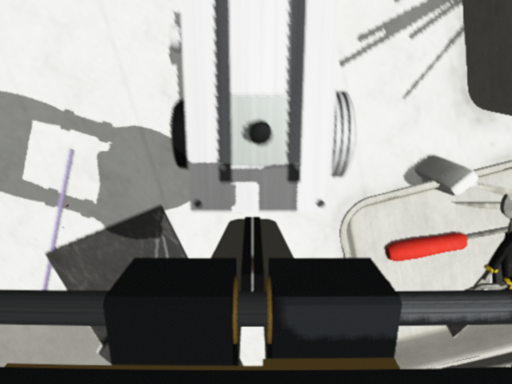

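Close view: the knob is at (259,132) and the plate end at about row 205. The knob works out 6.5 mm open along y and centred in x, which fits. Next I'll lower the shut fingers behind the knob and push along +y.

Request:
{"fn": "jog_arm", "kwargs": {
  "plan": [
    {"offset": [0,0.05,0.3],"dr": [0,0,0]},
    {"offset": [0,0,0.3],"dr": [0,0,0]},
    {"offset": [0,0,0.26],"dr": [0,0,0]},
    {"offset": [0,0,0],"dr": [0,0,0]},
    {"offset": [0,0,0],"dr": [0,0,0]},
    {"offset": [0.1,0,0],"dr": [0,0,0]},
    {"offset": [0.1,0,0],"dr": [0,0,0]},
    {"offset": [0.08,0,0],"dr": [0,0,0]},
    {"offset": [0.08,0,0],"dr": [0,0,0]},
    {"offset": [0.08,0,0],"dr": [0,0,0]},
    {"offset": [0.08,0,0],"dr": [0,0,0]},
    {"offset": [0.08,0,0],"dr": [0,0,0]},
    {"offset": [0.08,0,0],"dr": [0,0,0]},
    {"offset": [0.07,0,0],"dr": [0,0,0]},
    {"offset": [0.03,0,0],"dr": [0,0,0]},
    {"offset": [0,0,0],"dr": [0,0,0]},
    {"offset": [0,0,0],"dr": [0,0,0]}
  ]
}}

```text
t: 4.93
position: [550.5, -126.5, 150.2]
eef_rot: [[0.244, 0.97, -0.001], [0.97, -0.244, 0.001], [0.0, -0.001, -1.0]]
ft_force: [0.1, -0.1, 0.3]
opening: 0.4
```

```bash

python3 - <<'E'
from v import *
f=grab('wrist'); save(f,'w2.png'); print(f['s']['t'],f['s']['position'],np.abs(f['s']['qvel']).max()); viewerpose(f)
np.savez('w2.npz',**{k:v for k,v in f.items() if k!='s'})
f=grab('scene'); viewerpose(f) if 0 else None
P=cloud(f);d=(f['pixels'].astype(int).sum(2)<150)&(abs(P[...,2]-143)<8)&(abs(P[...,0]-550)<60)&(abs(P[...,1]+110)<60);print(d.sum(),np.nanmedian(P[d],0))
E
```

```text
4.9333 [ 550.54670988 -126.49321785  150.21356482] 0.008477549459089111
[  140    58   228   200 38888]
plate ((560.2599487304688, -91.9703598022461), (111.45167541503906, 117.74109649658203), 75.91809844970703) z 116.45248525769603
knob 1300 253.28307692307692 213.15923076923076 [[ 555.3 -110.8  143. ]] [ 555.8 -110.9  142.3]
14 [ 548.25108441 -136.27429427  141.99047381]
```

View image.

View pics/w2.png

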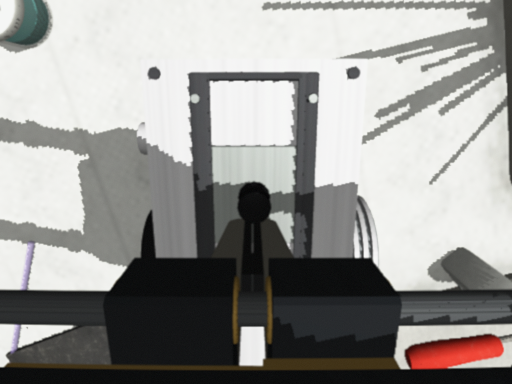

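The knob top is at about (253,200) touching the fingers, and the cover's far edge is at row 146.

```bash

python3 - <<'E'
from v import *
f=dict(np.load('w2.npz')); S=np.array([542.4,-163.8]); y=np.array([.2425,.9702])
g=f['pixels'].astype(int).sum(2)
col=g[120:175,225:280].mean(1); e=120+np.abs(np.diff(col)).argmax()+.5
print('edge row',e,(plane(f,[[253,e]],121)[0,:2]-S)@y-28)
d=g[170:225,225:285]; print([ (r+170,np.nonzero(d[r]<60)[0][[0,-1]]+225) for r in range(0,50,6) if (d[r]<60).any()])
print('knob',(plane(f,[[253,200],[253,185]],143)[:,:2]-S)@y, 'tcp',(f['c'][:2]*0+np.array([550.5,-126.5])-S)@y)
E
```

```text
edge row 144.5 57.694811174658966
[(188, array([242, 264])), (194, array([240, 267])), (200, array([240, 268])), (206, array([239, 269])), (212, array([240, 268])), (218, array([243, 265]))]
knob [61.31444896 68.82230042] tcp 38.15271000000001
```

Three cues put the cover at 57 to 60 mm open, which is enough. Next I'll back off, lift, turn to the rack's yaw and go above the narrow strip.

Request:
{"fn": "jog_arm", "kwargs": {
  "plan": [
    {"offset": [-0.1,0,0],"dr": [0,0,0]},
    {"offset": [0,0,-0.2],"dr": [0,0,0]},
    {"offset": [0,0,-0.2],"dr": [0,0,-0.9]},
    {"offset": [0,0,-0.15],"dr": [0,0,-0.9]},
    {"offset": [0,0,-0.15],"dr": [0,0,-0.9]},
    {"offset": [0,0,-0.15],"dr": [0,0,-0.9]},
    {"offset": [0,0,-0.15],"dr": [0,0,-0.9]},
    {"offset": [0,0,-0.1],"dr": [0,0,-1]},
    {"offset": [0,0,-0.1],"dr": [0,0,-1]},
    {"offset": [0,0,-0.1],"dr": [0,0,-1]},
    {"offset": [0,0,0],"dr": [0,0,-0.9]}
  ],
  "gripper": 50
}}

```text
t: 5.95
position: [549.0, -138.0, 283.0]
eef_rot: [[-0.47, 0.883, 0.003], [0.883, 0.47, -0.002], [-0.003, 0.002, -1.0]]
ft_force: [0.1, -0.0, 0.5]
opening: 46.1
```

Request:
{"fn": "jog_arm", "kwargs": {
  "plan": [
    {"offset": [0.3,0.014,0],"dr": [0,0,0]},
    {"offset": [0.3,0.014,0],"dr": [0,0,0]},
    {"offset": [0.3,0.014,0],"dr": [0,0,0]},
    {"offset": [0.3,0.014,0],"dr": [0,0,0]},
    {"offset": [0.3,0.014,0],"dr": [0,0,0]},
    {"offset": [0.3,0.014,0],"dr": [0,0,0]},
    {"offset": [0.3,0.014,0],"dr": [0,0,0]},
    {"offset": [0.3,0.014,0],"dr": [0,0,0]},
    {"offset": [0.3,0.014,0],"dr": [0,0,0]},
    {"offset": [0.3,0.014,0],"dr": [0,0,0]},
    {"offset": [0,0,0],"dr": [0,0,0]}
  ]
}}

```text
t: 6.87
position: [418.8, 138.0, 280.7]
eef_rot: [[-0.47, 0.882, -0.001], [0.882, 0.47, 0.002], [0.002, 0.0, -1.0]]
ft_force: [0.3, -0.6, 0.3]
opening: 46.0
```

```bash

python3 - <<'E'
from v import *
f=grab('wrist'); save(f,'w3.png'); print(f['s']['t'],f['s']['position'],np.abs(f['s']['qvel']).max())
np.savez('w3.npz',**{k:v for k,v in f.items() if k!='s'})
P=cloud(f); z=P[...,2]
m=((abs(z-160)<5)).astype(np.uint8); k,l,st,ce=cv2.connectedComponentsWithStats(m)
for i in range(1,k):
    if st[i,4]>30:
        v,u=np.nonzero(l==i); q=plane(f,np.c_[u,v],160)[:,:2].astype(np.float32); print(ce[i].round(),st[i,4],cv2.minAreaRect(q),np.median(z[l==i]))
E
```

```text
6.8667 [418.8218494  137.95480954 280.68267449] 0.08325709858474258
[421. 167.] 777 ((533.9537353515625, 219.9921112060547), (12.079757690429688, 47.22694396972656), 28.349016189575195) 158.74900277982954
[338. 172.] 821 ((475.1332702636719, 183.10757446289062), (10.954851150512695, 53.35393524169922), 28.996063232421875) 158.85445549600962
[256. 173.] 538 ((414.9012451171875, 150.85989379882812), (9.244843482971191, 37.098426818847656), 28.07337188720703) 158.90116343665434
```

View pics/w3.png

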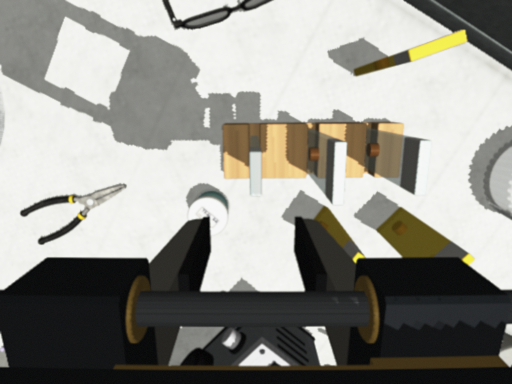

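The top faces measure 37, 53 and 47 mm wide, so the narrow strip is confirmed at (414.9,150.9) with yaw 28°, at (256,173) in the picture. I'll centre on it, descend and close.

Request:
{"fn": "jog_arm", "kwargs": {
  "plan": [
    {"offset": [0.132,0.026,0],"dr": [0,0,0]},
    {"offset": [0,0,0.15],"dr": [0,0,0]},
    {"offset": [0,0,0.2],"dr": [0,0,0]},
    {"offset": [0,0,0.2],"dr": [0,0,0]},
    {"offset": [0,0,0.2],"dr": [0,0,0]},
    {"offset": [0,0,0.2],"dr": [0,0,0]},
    {"offset": [0,0,0.2],"dr": [0,0,0]},
    {"offset": [0,0,0.15],"dr": [0,0,0]},
    {"offset": [0,0,0.06],"dr": [0,0,0]},
    {"offset": [0,0,0],"dr": [0,0,0]},
    {"offset": [0,0,0],"dr": [0,0,0]}
  ]
}}

```text
t: 7.83
position: [417.4, 147.3, 145.0]
eef_rot: [[-0.466, 0.885, 0.0], [0.885, 0.466, -0.0], [-0.0, 0.0, -1.0]]
ft_force: [0.1, -0.5, 0.8]
opening: 45.8
```

Request:
{"fn": "jog_arm", "kwargs": {
  "plan": [
    {"offset": [0,0,0],"dr": [0,0,0]},
    {"offset": [0,0,0],"dr": [0,0,0]},
    {"offset": [0,0,0],"dr": [0,0,0]},
    {"offset": [0,0,0],"dr": [0,0,0]},
    {"offset": [0,0,0],"dr": [0,0,0]},
    {"offset": [0,0,0],"dr": [0,0,0]},
    {"offset": [0,0,0],"dr": [0,0,0]},
    {"offset": [0,0,0],"dr": [0,0,0]}
  ],
  "gripper": 0
}}

```text
t: 8.5
position: [416.9, 148.1, 144.8]
eef_rot: [[-0.467, 0.884, 0.0], [0.884, 0.467, -0.0], [-0.0, 0.0, -1.0]]
ft_force: [-0.9, 0.6, 2.2]
opening: 9.9
```

Request:
{"fn": "jog_arm", "kwargs": {
  "plan": [
    {"offset": [0,0,-0.05],"dr": [0,0,0]},
    {"offset": [0,0,-0.1],"dr": [0,0,0]},
    {"offset": [0,0,-0.1],"dr": [0,0,0]},
    {"offset": [0,0,-0.2],"dr": [0,0,0]},
    {"offset": [0,0,-0.2],"dr": [0,0,0]},
    {"offset": [0,0,-0.2],"dr": [0,0,0]},
    {"offset": [0,0,-0.2],"dr": [0,0,0.4]},
    {"offset": [0,0,-0.2],"dr": [0,0,0.8]},
    {"offset": [0,0,-0.2],"dr": [0,0,1]},
    {"offset": [0,0,-0.15],"dr": [0,0,1]},
    {"offset": [0,0,0],"dr": [0,0,1]},
    {"offset": [0,0,0],"dr": [0,0,1]},
    {"offset": [0,0,0],"dr": [0,0,1]},
    {"offset": [0,0,0],"dr": [0,0,1]},
    {"offset": [0,0,0],"dr": [0,0,0.8]},
    {"offset": [0,0,0],"dr": [0,0,0.38]},
    {"offset": [0,0,0],"dr": [0,0,0]}
  ]
}}

```text
t: 9.92
position: [416.8, 148.0, 305.6]
eef_rot: [[0.244, 0.97, 0.001], [0.97, -0.244, 0.0], [0.0, 0.001, -1.0]]
ft_force: [-0.0, -0.3, -0.6]
opening: 9.6
```

Request:
{"fn": "jog_arm", "kwargs": {
  "plan": [
    {"offset": [-0.12,0.086,0],"dr": [0,0,0]},
    {"offset": [-0.2,0.143,0],"dr": [0,0,0]},
    {"offset": [-0.24,0.172,0],"dr": [0,0,0]},
    {"offset": [-0.24,0.172,0],"dr": [0,0,0]},
    {"offset": [-0.24,0.172,0],"dr": [0,0,0]},
    {"offset": [-0.24,0.172,0],"dr": [0,0,0]},
    {"offset": [-0.24,0.172,0],"dr": [0,0,0]},
    {"offset": [-0.24,0.172,0],"dr": [0,0,0]},
    {"offset": [-0.24,0.172,0],"dr": [0,0,0]},
    {"offset": [-0.24,0.172,0],"dr": [0,0,0]},
    {"offset": [-0.24,0.172,0],"dr": [0,0,0]},
    {"offset": [-0.18,0.129,0],"dr": [0,0,0]},
    {"offset": [-0.096,0.068,0],"dr": [0,0,0]},
    {"offset": [0,0,0],"dr": [0,0,0]},
    {"offset": [0,0,0],"dr": [0,0,0]},
    {"offset": [0,0,0],"dr": [0,0,0]}
  ]
}}

```text
t: 11.25
position: [541.1, -166.0, 304.9]
eef_rot: [[0.242, 0.97, -0.0], [0.97, -0.242, 0.001], [0.001, -0.0, -1.0]]
ft_force: [-0.3, -0.4, -1.3]
opening: 9.7
```

```bash

python3 - <<'E'
from v import *
f=grab('wrist'); save(f,'w4.png'); print(f['s']['t'],f['s']['position'],np.abs(f['s']['qvel']).max(),f['s']['opening'])
np.savez('w4.npz',pos=f['s']['position'],rot=f['s']['eef_rot'],**{k:v for k,v in f.items() if k!='s'})
f=grab('scene'); save(f,'s4.png'); np.savez('s4.npz',**{k:v for k,v in f.items() if k!='s'})
g=grab('side'); save(g,'d4.png'); np.savez('d4.npz',**{k:v for k,v in g.items() if k!='s'})
a=cv2.imread('pics/w4.png')[100:384,100:412]; b=cv2.resize(f['pixels'][130:270,210:350,::-1],(480,480),interpolation=2); 
cv2.imwrite('pics/c4.png',np.hstack([cv2.copyMakeBorder(a,0,196,0,0,0),b]))
E
```

```text
11.25 [ 541.08020973 -165.97689982  304.8656722 ] 0.008672863727351467 9.681606835567917
```

View pics/c4.png

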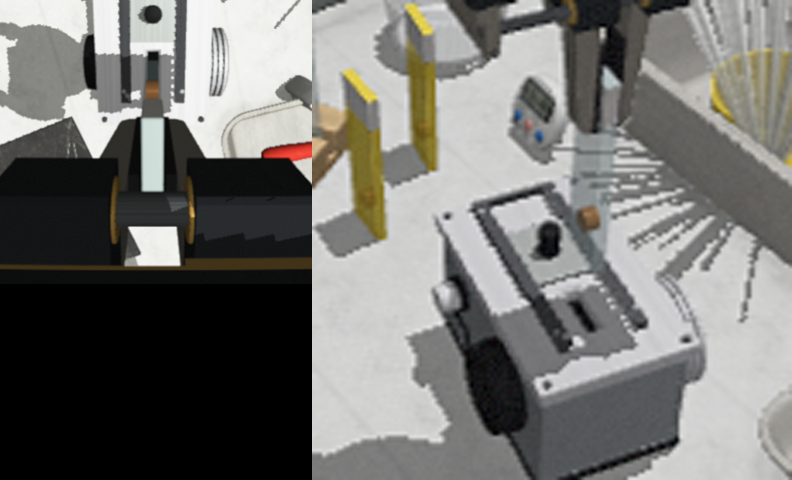

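The strip hangs upright in the grip. In the scene crop the slot is open at about (582,313) and the disc is at (589,217). Now I'll measure the strip against the slot.

```bash
cat > m.py <<'E'
from v import *
S=np.array([542.4,-163.8]); ax=np.array([.9702,-.2425]); ay=np.array([.2425,.9702])
def disc(f,near):
    hsv=cv2.cvtColor(f['pixels'],cv2.COLOR_RGB2HSV)
    m=((hsv[...,0]>4)&(hsv[...,0]<20)&(hsv[...,1]>90)&(hsv[...,2]>60)).astype(np.uint8)
    k,l,st,ce=cv2.connectedComponentsWithStats(m); g=project(f,[near])[0]
    i=min((i for i in range(1,k) if st[i,4]>8),key=lambda i:np.hypot(*(ce[i]-g))); print('disc guess',g.round(),ce[i].round(1),st[i]); return ce[i]
def tri(fs,us):
    A=np.zeros((3,3));b=np.zeros(3)
    for f,u in zip(fs,us):
        r=(slopes(f,[u])@f['Rc'].T)[0]; r/=np.linalg.norm(r); M=np.eye(3)-np.outer(r,r); A+=M; b+=M@f['c']
    return np.linalg.solve(A,b)
E
python3 - <<'E'
from m import *
w,s,d=[dict(np.load(n+'4.npz')) for n in 'wsd']
near=[541.9,-162.8,200]
us=[disc(f,near) for f in (w,s,d)]
for nm,ix in (('wsd',(0,1,2)),('sd',(1,2)),('ws',(0,1)),('wd',(0,2))):
    X=tri([(w,s,d)[i] for i in ix],[us[i] for i in ix]); r=X[:2]-S; print(nm,X.round(1),'rel slot x,y',(r@ax).round(1),(r@ay).round(1))
viewerpose(w)
# dark slot pixels in each view on the plate
for nm,f in (('w',w),('s',s),('d',d)):
    u0,v0=project(f,[*S,117])[0]; g=f['pixels'].astype(int).sum(2); vv,uu=np.mgrid[:384,:512]
    q=plane(f,np.c_[uu.ravel(),vv.ravel()],117)[:,:2]-S; m=(abs(q@ax)<14)&(abs(q@ay)<30)
    gg=g.ravel(); th=120; k=m&(gg<th); r=q[k]; print(nm,(u0,v0),k.sum(),'x',np.percentile(r@ax,[2,50,98]).round(1),'y',np.percentile(r@ay,[2,50,98]).round(1))
E
```

```text
disc guess [252. 190.] [251.9 189.6] [246 181  13  18 230]
disc guess [291. 193.] [290.7 193.2] [288 190   6   7  28]
disc guess [222. 223.] [221.5 221.5] [220 220   4   4  14]
wsd [ 541.1 -162.4  201.3] rel slot x,y -1.6 1.0
sd [ 540.4 -162.6  201.7] rel slot x,y -2.2 0.7
ws [ 542.  -163.1  199.4] rel slot x,y -0.5 0.6
wd [ 541.2 -161.8  204.9] rel slot x,y -1.7 1.6
[  191    36   125   190 20892]
plate ((550.7244873046875, -130.36605834960938), (188.95510864257812, 117.5287857055664), 76.0300064086914) z 116.38086703471927
knob 212 252.12735849056602 114.04716981132076 [[ 555.7 -108.   143. ]] [ 555.6 -108.1  142.4]
w (np.float64(252.67237874274528), np.float64(170.25160412708146)) 85 x [-4.8  0.3  4.4] y [10.7 14.8 18.9]
s (np.float64(289.0835617904107), np.float64(219.1374083731408)) 22 x [-7.2 -4.9 -2.1] y [-20.2  -6.3   6.7]
d (np.float64(224.15026373611414), np.float64(235.11371702788566)) 33 x [-4.7 -0.5  3.6] y [-16.   -1.   14.6]
```

The disc triangulates to about (x -0.6, y +1.3) mm off the slot axis, the same as the TCP pose and grasp offset predict. The plate's full outline confirms the slot at (542.2,-164.3), and the knob shows the cover about 57 mm open. I'll correct and come down to just above the slot.

Request:
{"fn": "jog_arm", "kwargs": {
  "plan": [
    {"offset": [-0.013,0.006,0],"dr": [0,0,0]},
    {"offset": [0,0,0.08],"dr": [0,0,0]},
    {"offset": [0,0,0.1],"dr": [0,0,0]},
    {"offset": [0,0,0.1],"dr": [0,0,0]},
    {"offset": [0,0,0.1],"dr": [0,0,0]},
    {"offset": [0,0,0.08],"dr": [0,0,0]},
    {"offset": [0,0,0],"dr": [0,0,0]},
    {"offset": [0,0,0],"dr": [0,0,0]},
    {"offset": [0,0,0],"dr": [0,0,0]}
  ]
}}

```text
t: 12.15
position: [541.8, -168.8, 258.9]
eef_rot: [[0.243, 0.97, 0.0], [0.97, -0.243, -0.0], [-0.0, 0.001, -1.0]]
ft_force: [0.3, 0.2, -0.4]
opening: 9.9
```

```bash
python3 - <<'E'
from m import *
S=np.array([542.2,-164.3])
F=[grab(n) for n in('wrist','scene','side')]; p=F[0]['s']['position']; print(p,F[0]['s']['ft_force'])
print('tcp rel',(p[:2]-S)@ax,(p[:2]-S)@ay)
us=[disc(f,[*(p[:2]+3.4*ay),p[2]-104.9]) for f in F]
for ix in ((0,1,2),(0,1)):
    X=tri([F[i] for i in ix],[us[i] for i in ix]); print(X.round(1),((X[:2]-S)@ax).round(1),((X[:2]-S)@ay).round(1))
viewerpose(F[0])
w=F[0]; g=w['pixels']; save(w,'w5.png'); 
a=cv2.resize(g[60:310,170:340,::-1],None,fx=2.4,fy=2.4,interpolation=2); b=cv2.resize(F[1]['pixels'][160:260,240:330,::-1],None,fx=4.2,fy=4.2,interpolation=2)
cv2.imwrite('pics/c5.png',np.hstack([a,cv2.copyMakeBorder(b,0,600-b.shape[0],0,0,0)])[:, :798])
E
```

```text
[ 541.764745   -168.77645182  258.94026632] [ 0.2518999   0.15305533 -0.43291352]
tcp rel 0.6632551643863001 -4.448602894027506
disc guess [252. 189.] [251.9 189.5] [246 181  13  18 232]
disc guess [290. 208.] [290.7 208.3] [288 205   6   7  29]
disc guess [223. 230.] [222.9 229.7] [221 228   4   4  12]
[ 542.2 -165.3  155.4] 0.2 -1.0
[ 542.8 -165.8  154.1] 0.9 -1.3
[  178    20   146   220 27192]
plate ((550.759033203125, -129.67352294921875), (189.15914916992188, 117.76053619384766), 75.95282745361328) z 116.419721618538
knob 304 250.22697368421052 112.5657894736842 [[ 555.7 -108.2  143. ]] [ 555.7 -108.1  142.4]
```

View pics/c5.png

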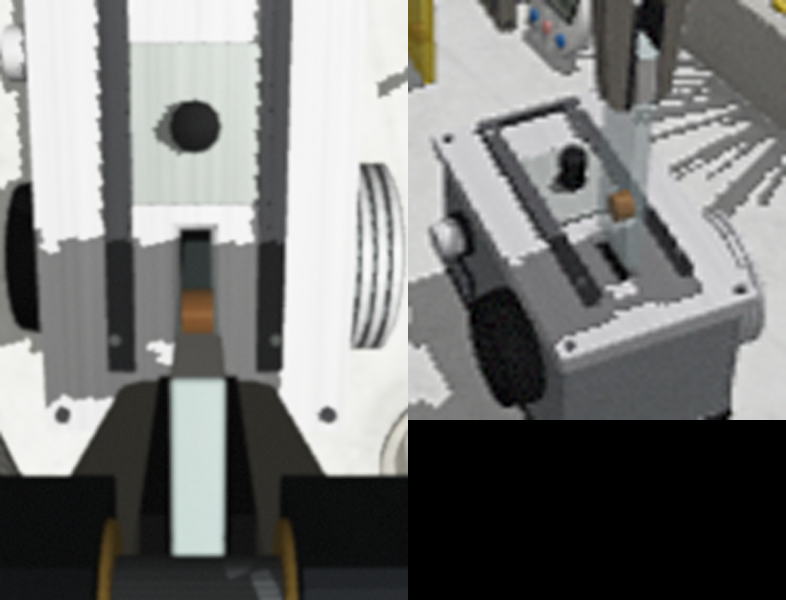

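```bash
python3 - <<'E'
from m import *
S=np.array([542.25,-164.0])
f=grab('wrist'); p=f['s']['position']; g=f['pixels'].astype(int).sum(2)
print('t',f['s']['t'],'tcp rel',((p[:2]-S)@ax).round(2),((p[:2]-S)@ay).round(2), f['s']['qvel'].round(3))
print('col profile',g[145:180,252].tolist())
for r in (160,166,172): print(r,g[r,238:267].tolist())
for u,v,z in ((251.9,155,117),(251.9,164,117),(251.9,170,117),(251.9,189.5,154)):
    q=plane(f,[[u,v]],z)[0]; print(u,v,((q[:2]-S)@ax).round(2),((q[:2]-S)@ay).round(2))
E
```

```text
t 12.3 tcp rel 0.88 -4.78 [ 0.001  0.002  0.003 -0.002 -0.002  0.002]
col profile [627, 714, 728, 726, 726, 726, 726, 704, 615, 498, 256, 64, 38, 39, 54, 105, 156, 164, 164, 161, 163, 161, 163, 165, 162, 162, 160, 165, 165, 168, 164, 165, 162, 163, 158]
160 [504, 466, 459, 398, 325, 291, 216, 103, 57, 75, 92, 107, 104, 101, 105, 106, 101, 101, 135, 279, 439, 536, 613, 676, 697, 679, 607, 513, 491]
166 [385, 374, 374, 355, 326, 299, 222, 119, 114, 151, 160, 161, 161, 166, 161, 163, 164, 168, 178, 232, 297, 328, 359, 387, 392, 393, 390, 390, 394]
172 [384, 380, 372, 354, 323, 303, 220, 140, 140, 159, 162, 160, 159, 167, 165, 167, 164, 166, 174, 226, 287, 320, 351, 387, 397, 391, 389, 392, 394]
251.9 155 1.12 20.14
251.9 164 1.11 12.1
251.9 170 1.11 6.68
251.9 189.5 1.09 -1.71
```

Request:
{"fn": "jog_arm", "kwargs": {
  "plan": [
    {"offset": [0.015,-0.007,0],"dr": [0,0,0]},
    {"offset": [0,0,0],"dr": [0,0,0]},
    {"offset": [0,0,0],"dr": [0,0,0]},
    {"offset": [0,0,0],"dr": [0,0,0]},
    {"offset": [0,0,0],"dr": [0,0,0]}
  ]
}}

```text
t: 12.77
position: [541.3, -167.0, 258.6]
eef_rot: [[0.243, 0.97, -0.0], [0.97, -0.243, -0.0], [-0.0, -0.0, -1.0]]
ft_force: [0.5, 0.4, -1.9]
opening: 10.0
```

```bash
python3 - <<'E'
from m import *
S=np.array([542.25,-164.0])
f=grab('wrist'); p=f['s']['position']; u=disc(f,[*S,154])
q=plane(f,[u],154)[0]
print('tcp rel',((p[:2]-S)@ax).round(2),((p[:2]-S)@ay).round(2),'disc',((q[:2]-S)@ax).round(2),((q[:2]-S)@ay).round(2))
E
```

```text
disc guess [252. 190.] [251.9 189.6] [246 181  13  18 230]
tcp rel -0.23 -3.15 disc -0.13 0.09
```

Request:
{"fn": "jog_arm", "kwargs": {
  "plan": [
    {"offset": [0,0.003,0.03],"dr": [0,0,0]},
    {"offset": [0,0,0.03],"dr": [0,0,0]},
    {"offset": [0,0,0.03],"dr": [0,0,0]},
    {"offset": [0,0,0.03],"dr": [0,0,0]},
    {"offset": [0,0,0.03],"dr": [0,0,0]},
    {"offset": [0,0,0.03],"dr": [0,0,0]},
    {"offset": [0,0,0],"dr": [0,0,0]},
    {"offset": [0,0,0],"dr": [0,0,0]},
    {"offset": [0,0,0],"dr": [0,0,0]}
  ]
}}

```text
t: 13.57
position: [541.6, -167.1, 240.7]
eef_rot: [[0.243, 0.97, 0.0], [0.97, -0.243, -0.0], [-0.0, 0.0, -1.0]]
ft_force: [-0.0, -0.3, -1.2]
opening: 9.9
```

The strip has entered about 11 mm with no added force. I'll continue gently.

Request:
{"fn": "jog_arm", "kwargs": {
  "plan": [
    {"offset": [0,0,0.03],"dr": [0,0,0]},
    {"offset": [0,0,0.04],"dr": [0,0,0]},
    {"offset": [0,0,0.05],"dr": [0,0,0]},
    {"offset": [0,0,0.05],"dr": [0,0,0]},
    {"offset": [0,0,0.05],"dr": [0,0,0]},
    {"offset": [0,0,0.05],"dr": [0,0,0]},
    {"offset": [0,0,0.05],"dr": [0,0,0]},
    {"offset": [0,0,0.03],"dr": [0,0,0]},
    {"offset": [0,0,0],"dr": [0,0,0]},
    {"offset": [0,0,0],"dr": [0,0,0]},
    {"offset": [0,0,0],"dr": [0,0,0]}
  ]
}}

```text
t: 14.48
position: [541.7, -167.2, 205.9]
eef_rot: [[0.243, 0.97, 0.0], [0.97, -0.243, -0.0], [-0.0, 0.001, -1.0]]
ft_force: [0.3, 0.2, -1.0]
opening: 10.0
```

Request:
{"fn": "jog_arm", "kwargs": {
  "plan": [
    {"offset": [0,0,0.03],"dr": [0,0,0]},
    {"offset": [0,0,0.04],"dr": [0,0,0]},
    {"offset": [0,0,0.05],"dr": [0,0,0]},
    {"offset": [0,0,0.05],"dr": [0,0,0]},
    {"offset": [0,0,0.05],"dr": [0,0,0]},
    {"offset": [0,0,0.05],"dr": [0,0,0]},
    {"offset": [0,0,0.05],"dr": [0,0,0]},
    {"offset": [0,0,0.03],"dr": [0,0,0]},
    {"offset": [0,0,0.02],"dr": [0,0,0]},
    {"offset": [0,0,0],"dr": [0,0,0]},
    {"offset": [0,0,0],"dr": [0,0,0]},
    {"offset": [0,0,0],"dr": [0,0,0]},
    {"offset": [0,0,0],"dr": [0,0,0]}
  ]
}}

```text
t: 15.57
position: [541.8, -167.2, 169.0]
eef_rot: [[0.243, 0.97, 0.001], [0.97, -0.243, -0.0], [-0.0, 0.001, -1.0]]
ft_force: [-0.0, 0.0, -1.1]
opening: 9.4
```

```bash
python3 - <<'E'
from m import *
S=np.array([542.25,-164.0])
F=[grab(n) for n in('wrist','scene','side')]; s=F[0]['s']; p=s['position']
print('tcp rel',((p[:2]-S)@ax).round(2),((p[:2]-S)@ay).round(2),p[2],s['ft_force'],s['wrist_torque'])
viewerpose(F[0])
P=cloud(F[0]); z=P[...,2]
hsv=cv2.cvtColor(F[1]['pixels'],cv2.COLOR_RGB2HSV); Q=cloud(F[1]); x,y,zz=Q[...,0],Q[...,1],Q[...,2]
m=((zz>128)&(zz<170)&(x>300)&(x<680)&(y>60)&(y<290)&(hsv[...,1]<70)).astype(np.uint8)
k,l,st,ce=cv2.connectedComponentsWithStats(m)
for i in range(1,k):
    if st[i,4]>15: print('strip',Q[l==i].mean(0).round(1),Q[l==i][:,2].max().round())
m=(abs(x-S[0])<60)&(abs(y-S[1])<60)&(zz>150)&(zz<195)&(F[1]['pixels'].astype(int).sum(2)>400); print('top z',m.sum(),np.percentile(zz[m],[50,90,99]) if m.any() else '')
a=cv2.resize(F[1]['pixels'][110:310,150:340,::-1],None,fx=2.9,fy=2.9,interpolation=2); cv2.imwrite('pics/c6.png',a)
E
```

```text
tcp rel 0.3 -3.2 168.97304234137468 [-0.03554704  0.04751998 -1.05254337] [-0.10303307  0.07566459 -0.02771847]
[  145     0   213   258 45986]
plate ((553.0662231445312, -120.8885498046875), (153.42092895507812, 117.88864135742188), 75.95515441894531) z 116.45677779452217
knob 755 250.47417218543046 122.3364238410596 [[ 555.6 -109.5  143. ]] [ 555.9 -108.2  142.4]
strip [533.  217.5 146. ] 161.0
strip [619.8 144.3 136.8] 148.0
strip [474.  180.3 146.1] 161.0
strip [530.9  99.5 137.2] 149.0
top z 25 [182.61147904 183.90377852 184.46827726]
```

View pics/c6.png

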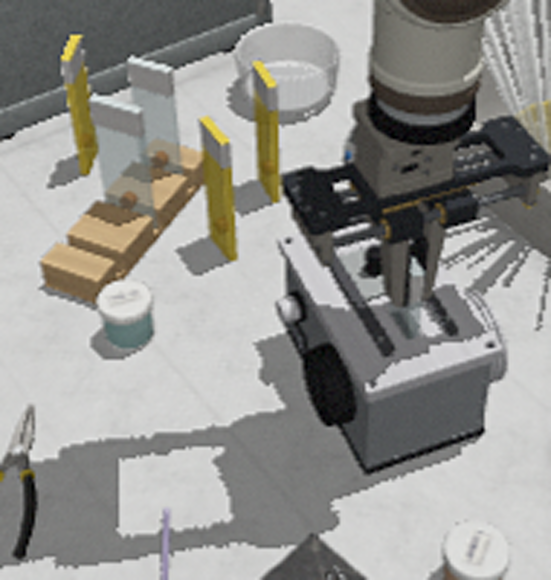

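The strip is in the slot. Its top is at z = 184, so the disc is at about 64. The wider strips still stand in the block, the jars are where they were, and the force reads only the strip's weight. I'm handing in.

```bash
python3 -c "
from plant import ticket
print(ticket.hand_in())"
```

```text
the job is handed in; nothing more can be done
None
```

The job is handed in, after about 16 s of the 64 s allowed. The narrow strip is held in the gripper with its disc in the middle of the window, as far as I can measure; no verdict was reported.

- **Cover:** I pushed the knob along with the shut fingers. The last pictures put the cover about 57 mm open. Individual readings ranged from 56 to 60 mm, all above the 52 mm needed.
- **Strip:** I chose the strip in the nearest kerf, whose top face measured 37 mm against 47 and 53 mm for the others. I gripped it across its thickness and lined it up with the slot. Two sideways corrections were needed, because the first one overshot by about 1.5 mm.
- **Final checks:**
  - **Strip position:** the top is at z ≈ 184 mm, so the disc is at about 64 mm and the foot about 21 mm above the viewer's floor. It is within about 0.5 mm of the slot's axis, and the tool's yaw matches the viewer's to about 0.1°.
  - **Force and grip:** the wrist force was about 1 N, just the strip's weight, so it is not jammed. The grip opening was 9.4 mm, slightly under the strip's 10 mm but within the variation seen all along.
  - **Surroundings:** both wider strips stand where they were. The jars look undisturbed by eye.
- **Not checked:** I did not look at the disc through the front window, because no camera faces it. The timer was hidden behind the gripper in the last picture, but it stood in place just before the insertion.
- **Refused calls:** my first two move calls were refused because their rows lacked "offset" or "dr". They moved nothing.

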